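# Hold a small bottle in the spring clamp at its set pressure

## Robot

A 7-joint arm with a two-finger parallel gripper is mounted at the origin on a cart in front of the work surface, level with it; the furniture and walls round the work are solid. World frame = base frame: x ahead of the robot, y to its left, z up, the work surface at z = 0. Lengths are in m, angles in rad, forces in N, time in s.
With the tool pointing down it reaches from about 0.425 to 0.975 m from the base axis. Payload 16.7 kg.
Tool frame: the origin (TCP) lies midway between the tips of the shut fingers; the grasp point (between the pads) lies env.grip_point_offset behind it (env.grip_point_offset is the distance from the TCP to the grasp point, in m); z points along the fingers, y is the direction in which the jaws open and shut (so a half turn about z gives the same grasp; the last joint's range is limited). The gripper opens to 85 mm and grips with 20 to 120 N. Pads are 22 mm wide; open, the fingers measure 114 mm over their backs; the gripper's body (76 mm by 85 mm) begins 54 mm behind the grasp point. The pads swing forward as they close: fully open they stand 13 mm farther back than shut.
Start: joints at [-1.345, 0.426, 0.074, 1.606, -0.034, 1.111, -0.067], TCP at [0.248, 0.628, 0.231] pointing down, gripper open.
Joint ranges: [-2.85, 2.85], [-0.5, 2.14], [-1.23, 1.37], [0.21, 2.46], [-1.02, 4.16], [0.16, 2.05], [-2.73, 2.73]. Speed limits (rad/s): [1.89, 1.89, 2.39, 2.39, 3.01, 3.01, 3.01].

## Interface

Orientations are given as a rotation vector (axis times angle).
In Python, from rig import env gives the robot as it stands. Calls block until the motion is done:
- env.move_ptp(position, orientation): joint-space move of the TCP to a pose.
- env.line_to(position, feed=0.15, orientation=None): straight line of the TCP; orientation=None keeps the orientation; feed is the mean speed in m/s.
- env.set_joints(angles): joint-space move.
- env.command_gripper(opening, grip_force=None): finger opening in m; grip_force is the grip in N (None keeps the last); returns when the fingers have stopped.
- env.dwell(seconds).
- env.ik(position, orientation): joint angles nearest the present ones, or None.
- env.observe(): the state.
- env.camera(name): name is "scene" or "top"; returns a dict with "color" (420x560x3 uint8, red, green, blue), "mtx" (3x3 intrinsics, pixels), "R" (3x3) and "t" (3): a world point X has camera coordinates R X + t. Camera axes: x right, y down, z forward; pixel columns grow to the right and rows downward; lengths in m; the calibration is good to about 2 mm. A picture is of the moment at which its call begins. There is no depth.
A pose or a line that the arm cannot do raises env.IKError and nothing moves.
- env.close_job(): hands the job in, once; it reports no verdict.
The state is a dict: "time": time; "joint_pos": joint angles; "joint_vel": joint speeds; "effort": joint torques, N m; "tool_pos": TCP position; "orientation": TCP orientation; "ft_force": force on the tool from outside, world axes, zero at the start; "wrist_torque": the same for the moment, N m; "grip_width": finger opening in m.
Only numpy, scipy, OpenCV 4.12 (cv2) and the standard library are available. Lean on these libraries where they do the work, as an engineer would, in place of code of your own. Each camera call takes 0.05 s, during which the arm holds its last target. There are 200 camera calls.

## Task

Stand the smaller of the two reagent bottles upright in the spring clamp, between the V jaws and the sprung nose, and let go of it. Then push the clamp's black handle toward the V so that the nose seats the bottle in it, until that nose is pushed back 10 mm into its carriage (pointer midway between the two ridges; never to its end stop at 20 mm), and finish while still holding the handle there, because it springs back if let go. Leave the other bottle, the tape roll and the timer where they are.

Things in the scene. Friction and masses are not known exactly. Their poses are not given: they have to be found in the camera images.
- small_bottle: the bottle to clamp: round bottle with black cap, 48 mm diameter, 95 mm tall, 0.16 kg give or take 40 %; origin at the centre of its underside, z up its axis. Grip it round the body, 40 to 70 mm up. It stands loose on the worktop beside the large bottle, either one on the left
- large_bottle: bystander: round white bottle with cap, 58 mm diameter, 113 mm tall; origin at the centre of its underside
- tape: bystander: roll of tape lying flat, 66 mm diameter, 19 mm high; origin at the centre of its underside
- bench_timer: bystander: small flat bench timer, 62x62x16 mm; origin at the centre of its underside
- clamp: spring clamp fixed to the worktop: aluminium base plate 260 (x) x 100 (y) x 8 mm. Origin at the centre of the plate's underside; its +x is the push direction, toward the V jaws (90 degree V, open to -x, jaw tops at z = 42 mm); z up. Guide rails up to z = 22 mm at y = +-32 mm over the -x half
- seat (a point): point on the top of the base plate (8 mm above the worktop) where the centre of the small bottle's underside comes to lie when the bottle touches both V faces: clamp frame [65, 0, 8] mm. Jaws and nose are slippery: a bottle set down 10 to 22 mm short of this (toward -x, clear of the jaws) and up to 6 mm aside is pushed home and centred by the nose
- handle_grip (a point): middle of the black push handle, 78 mm above the worktop, moving with the carriage (clamp x = -89 mm at rest). The handle is an upright paddle, 14 mm thick along the clamp's x, 46 mm wide along y, from z = 55 to 97 mm, on a narrower foot on the carriage (top z = 43.5 mm, gauge pointer to 50 mm). Grasp it from above across its thickness
- nose_face (a point): centre of the flat front of the sprung nose (smooth black disc of 30 mm diameter, 32 mm above the worktop), at clamp x = 3 mm at rest. The small bottle in its seat touches it at clamp x = 41 mm
- carriage (a joint): travel of the carriage with the handle along the clamp's +x, m: 0 at rest, end stop 0.070. Return spring: 1.8 N at 0, plus 60 N/m. With the bottle in its seat the nose meets it at about 0.038 and is pushed back 10 mm at about 0.048
- nose (a joint): how far the sprung nose is pushed back into the carriage, m: 0 when free, grows as it presses on the bottle, end stop 0.020. Spring: 1.4 N at 0, plus 700 N/m (8.4 N at 0.010). The brass pointer on top of the carriage is midway between the two dark ridges at 0.010, over a ridge 4.5 mm either way
There are look-alikes about, which are no part of the job. Leave any green or pink look-alike of the small_bottle alone.

How it is judged:
By the outcome, as a careful person would: the job done as asked, in the order asked, and still so for the second after the job is handed in, while the arm keeps its last pose, push and grip.
It also fails if it takes over 54 s, if anything falls off the work surface, if the arm or the gripper's body presses on something with over 40 N, if the wrist force passes 120 N, or if a joint passes its speed limit or range.

## Working session

There is one attempt and no reset: what is moved stays moved. The work goes in short steps, each a Python script; the robot and the scene stay as the last script left them, time stands still between calls to the robot, and variables do not carry over. Pictures are saved under pics/ and viewed, about 8 in all and at most 12, crops included, and the job is handed in when it is done.

```bash
ls; mkdir -p pics; python3 - <<'E'
from rig import env
import cv2,numpy as np
for n in("scene","top"):
    c=env.camera(n); np.savez(f"pics/{n}.npz",**c)
    cv2.imwrite(f"pics/{n}0.png",cv2.resize(c["color"][:,:,::-1],(800,600)))
    print(n,c["mtx"].round(1).tolist(),c["R"].round(3).tolist(),c["t"].round(3).tolist())
o=env.observe();print(o["time"],o["tool_pos"],o["orientation"],o["grip_width"],env.grip_point_offset)
E
```

```text
pics
scene [[393.3, 0.0, 281.7], [0.0, 393.3, 211.7], [0.0, 0.0, 1.0]] [[-0.956, -0.292, 0.01], [-0.234, 0.745, -0.625], [0.175, -0.6, -0.781]] [0.576, 0.096, 0.955]
top [[424.1, 0.0, 272.6], [0.0, 424.1, 210.9], [0.0, 0.0, 1.0]] [[0.014, -1.0, -0.009], [-0.981, -0.012, -0.194], [0.194, 0.011, -0.981]] [0.081, 0.584, 0.908]
0.1 [0.24761788 0.62754229 0.23067404] [-5.86859162e-01 -3.08611806e+00  1.84066847e-03] 0.08525982560727079 0.0187
```

View pics/scene0.png

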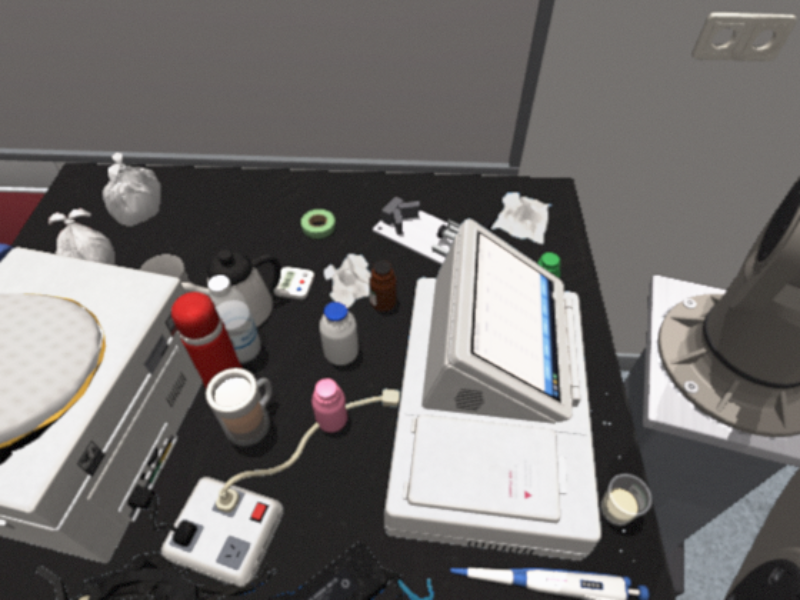

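View pics/top0.png

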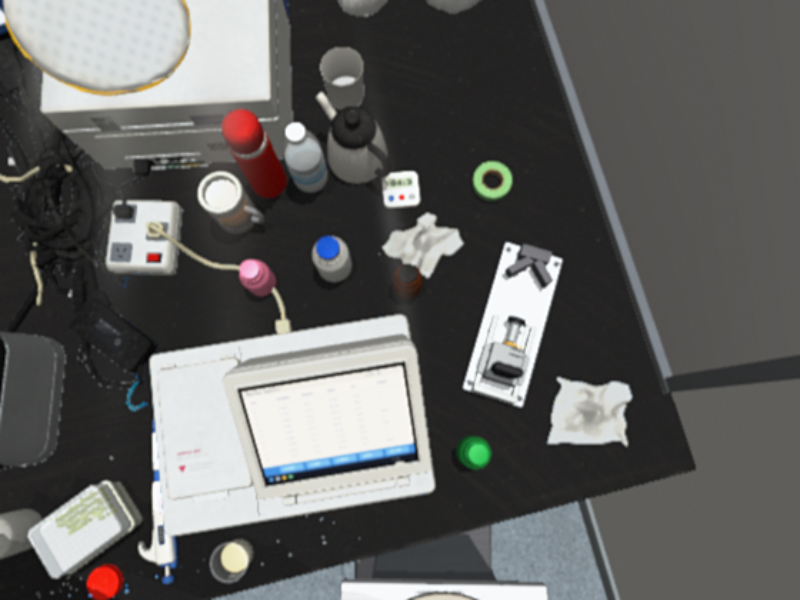

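Top view (800x600): the clamp plate has corners at about (508,243), (562,258), (522,405) and (465,390), with the V at the top and the handle at about (508,366). The brown small bottle is at about (405,280), next to the large white bottle with the blue cap (331,258). The pink and green bottles are the look-alikes. Next I'll enlarge both views.

```bash
python3 - <<'E'
import cv2,numpy as np
t=np.load("pics/top.npz")["color"];s=np.load("pics/scene.npz")["color"]
a=cv2.resize(t[160:290,260:400],None,fx=4,fy=4,interpolation=cv2.INTER_CUBIC)  #560x520
b=cv2.resize(s[170:230,235:295],None,fx=4,fy=4,interpolation=cv2.INTER_CUBIC) #240
im=np.zeros((520,800,3),np.uint8);im[:,:560]=a;im[:240,560:]=b
im[260:520,560:800]=cv2.resize(s[130:195,260:320],None,fx=4,fy=4)
im=np.clip(255*(im/255.)**0.6,0,255).astype(np.uint8)
cv2.imwrite("pics/crop1.png",im[:,:,::-1])
E
```

```text
(no output)
```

View pics/crop1.png

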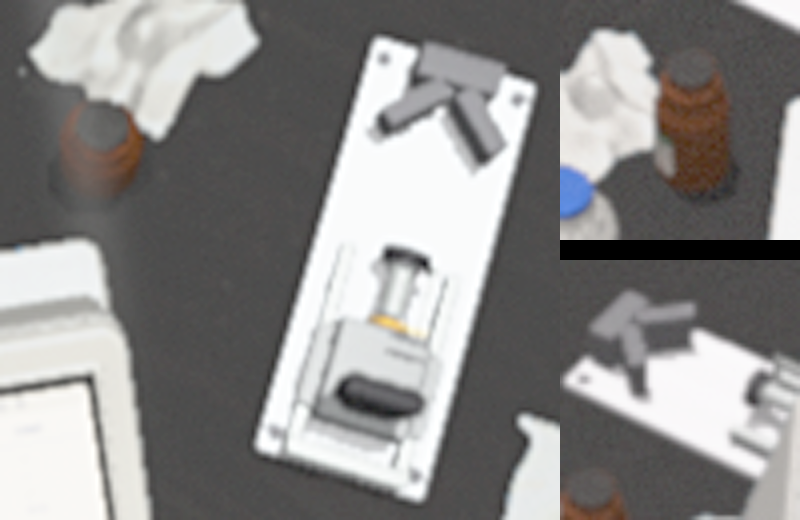

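```bash
cat >h.py <<'E'
import numpy as np,cv2
from scipy.spatial.transform import Rotation as Ro
C={n:dict(np.load(f"pics/{n}.npz")) for n in("scene","top")}
def ray(n,p):
    c=C[n];return -c["R"].T@c["t"],c["R"].T@np.linalg.solve(c["mtx"],[p[0],p[1],1.])
def plane(n,p,z):
    o,d=ray(n,p);return o+d*(z-o[2])/d[2]
def tri(ps,pt):
    (a,u),(b,v)=ray("scene",ps),ray("top",pt)
    k=np.linalg.lstsq(np.c_[u,-v],b-a,rcond=None)[0]
    A,B=a+k[0]*u,b+k[1]*v;return (A+B)/2,np.linalg.norm(A-B)
def T(x,y):return (260+x/4-.375,160+y/4-.375)   # crop1 -> top px
E
python3 - <<'E'
from h import *
np.set_printoptions(precision=4,suppress=True)
w=np.array([plane("top",T(*p),.008)[:2] for p in[(374,36),(537,84),(425,500),(255,450)]])
m=np.array([[.13,.05],[.13,-.05],[-.13,-.05],[-.13,.05]])
a=w-w.mean(0);th=np.arctan2((m[:,0]*a[:,1]-m[:,1]*a[:,0]).sum(),(m*a).sum())
R=np.array([[np.cos(th),-np.sin(th)],[np.sin(th),np.cos(th)]])
print("plate",w.mean(0),th,"res",(a-m@R.T)*1e3)
g=lambda x,y:w.mean(0)+R@[x,y]
print("handle pred",g(-.089,0),"seen top",plane("top",T(380,392),.097)[:2],"nose pred",g(.003,0),"seat",g(.065,0))
print("apex end jaw", plane("top",T(455,95),.042)[:2])
print("cap top",plane("top",T(102,125),.095)[:2],"scene",plane("scene",(268.2-.4,186.6),.095)[:2],tri((267.8,186.6),T(102,125)))
print("screen corner",tri((470/1.4286,222/1.4286),(418/1.4286,345/1.4286)))
print("screen left top",tri((440/1.4286,385/1.4286),(225/1.4286,378/1.4286)))
print("device corner",tri((575/1.4286,415/1.4286),(268/1.4286,495/1.4286)))
print("white box corner",[plane("top",T(95,242),z)[:2] for z in(0,.06,.1)])
print("paper tip",[plane("top",T(155,135),z)[:2] for z in(0,.04)],"large",plane("top",(328/1.4286,247/1.4286),.113))
E
```

```text
plate [ 0.5607 -0.1173] -0.2894797607410298 res [[ 0.961   0.6869]
 [ 0.3182 -1.4101]
 [-0.0489 -0.6724]
 [-1.2303  1.3955]]
handle pred [ 0.4754 -0.0919] seen top [ 0.476  -0.0881] nose pred [ 0.5636 -0.1182] seat [ 0.623  -0.1359]
apex end jaw [ 0.6548 -0.1461]
cap top [0.6212 0.0612] scene [0.6193 0.0641] (array([0.6212, 0.0611, 0.0916]), np.float64(0.0016886764213604735))
screen corner (array([0.4891, 0.0489, 0.2224]), np.float64(0.008335674721914101))
screen left top (array([0.4556, 0.3087, 0.1821]), np.float64(0.010885425276676356))
device corner (array([0.2855, 0.2571, 0.1101]), np.float64(0.010463257114191047))
white box corner [array([0.5723, 0.0631]), array([0.5618, 0.064 ]), array([0.5548, 0.0646])]
paper tip [array([0.6389, 0.0272]), array([0.6292, 0.0292])] large [0.6558 0.1832 0.113 ]
```

```bash
cat >>h.py <<'E'
TH=-.2895;P0=np.array([.5607,-.1173]);CX=np.array([np.cos(TH),np.sin(TH)]);CY=np.array([-CX[1],CX[0]])
def g(x,y,z):return np.r_[P0+x*CX+y*CY,z]
def ori(phi):
    y=np.array([np.cos(phi),np.sin(phi),0]);z=np.array([0,0,-1.]);return Ro.from_matrix(np.c_[np.cross(y,z),y,z]).as_rotvec()
def st(env,s=""):
    o=env.observe();print(s,"t%.2f"%o["time"],o["tool_pos"].round(4),"F",o["ft_force"].round(1),"w%.4f"%o["grip_width"])
def snap(env,name,boxes,f=4):
    ims=[]
    for n,(x0,y0,x1,y1) in boxes: 
        c=env.camera(n)["color"][y0:y1,x0:x1];ims.append(cv2.resize(c,None,fx=f,fy=f,interpolation=cv2.INTER_CUBIC))
    h=max(i.shape[0] for i in ims)
    im=np.hstack([cv2.copyMakeBorder(i,0,h-i.shape[0],0,0,cv2.BORDER_CONSTANT) for i in ims])
    im=(255*(im/255.)**.6).astype(np.uint8);cv2.imwrite(f"pics/{name}.png",im[:,:,::-1]);print(im.shape)
E
python3 - <<'E'
from h import *
from rig import env
for p in([.6207,.062,.24],[.6207,.062,.038],g(.049,0,.25),g(.049,0,.047),g(-.089,0,.06)):
  for ph in (TH+np.pi/2,TH-np.pi/2,TH,TH+np.pi):
    q=env.ik(p,ori(ph));print(np.round(p,3),round(ph,2),None if q is None else np.round(q,2))
p=env.observe()["tool_pos"].copy();p[2]=.38
try: env.line_to(p,feed=.3)
except env.IKError as e: print("no",e)
st(env)
E
```

```text
[0.621 0.062 0.24 ] 1.28 [-0.62  0.37  0.54  1.74 -0.21  1.09  1.27]
[0.621 0.062 0.24 ] -1.86 [-0.87  0.46  0.91  1.75 -0.4   1.12 -1.69]
[0.621 0.062 0.24 ] -0.29 [-0.76  0.41  0.74  1.75 -0.31  1.1  -0.21]
[0.621 0.062 0.24 ] 2.85 [-0.36  0.34  0.2   1.73 -0.08  1.09  2.72]
[0.621 0.062 0.038] 1.28 [-0.44  0.59  0.31  1.88 -0.26  0.71  1.31]
[0.621 0.062 0.038] -1.86 [-0.66  0.67  0.63  1.89 -0.55  0.77 -1.58]
[0.621 0.062 0.038] -0.29 [-0.68  0.67  0.65  1.89 -0.57  0.77  0.  ]
[0.621 0.062 0.038] 2.85 [-0.19  0.57 -0.02  1.86  0.01  0.71  2.64]
[ 0.608 -0.131  0.25 ] 1.28 [-0.55  0.44  0.89  1.75 -0.37  1.14  1.74]
[ 0.608 -0.131  0.25 ] -1.86 [-0.66  0.54  1.1   1.75 -0.51  1.18 -1.27]
[ 0.608 -0.131  0.25 ] -0.29 [-0.58  0.46  0.95  1.75 -0.41  1.15  0.2 ]
[ 0.608 -0.131  0.25 ] 2.85 [ 0.86  0.51 -1.03  1.66  0.46  1.23  2.58]
[ 0.608 -0.131  0.047] 1.28 [-0.3   0.63  0.56  1.89 -0.47  0.76  1.8 ]
[ 0.608 -0.131  0.047] -1.86 [-0.41  0.68  0.71  1.9  -0.61  0.8  -1.22]
[ 0.608 -0.131  0.047] -0.29 [-0.35  0.64  0.62  1.89 -0.53  0.77  0.28]
[ 0.608 -0.131  0.047] 2.85 [ 0.84  0.8  -1.03  1.82  0.81  1.01  2.32]
[ 0.475 -0.092  0.06 ] 1.28 [-0.47  0.44  0.65  2.2  -0.44  0.64  1.77]
[ 0.475 -0.092  0.06 ] -1.86 [-0.72  0.59  1.01  2.21 -0.77  0.75 -1.04]
[ 0.475 -0.092  0.06 ] -0.29 [-0.7   0.57  0.98  2.21 -0.74  0.73  0.49]
[ 0.475 -0.092  0.06 ] 2.85 [-0.82  0.75  1.21  2.21 -0.97  0.89 -2.42]
 t0.74 [0.2476 0.6275 0.3803] F [ 0.  -0.2 -1.6] w0.0854
```

```bash
python3 - <<'E'
from h import *
from rig import env
O=ori(TH+np.pi/2);B=[.6207,.062]
env.move_ptp([*B,.33],O);st(env,"above")
env.line_to([*B,.15],feed=.2);st(env)
snap(env,"near",[("scene",(220,120,320,240)),("top",(240,150,340,250))])
print(env.observe()["joint_pos"].round(2))
E
```

```text
above t3.16 [0.6207 0.0631 0.3299] F [-0.3  0.6  0.4] w0.0853
 t4.21 [0.6213 0.062  0.151 ] F [ 0.2  0.  -0.2] w0.0856
(480, 800, 3)
[-0.62  0.48  0.56  1.82 -0.31  0.93  1.35]
```

View pics/near.png

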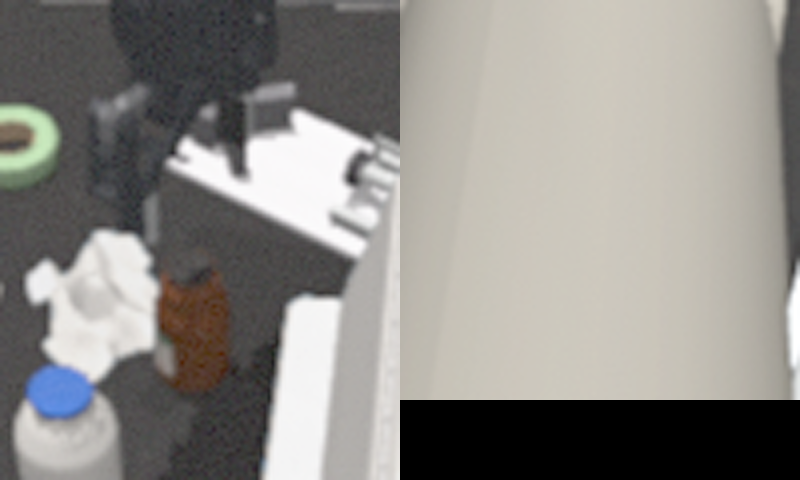

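The scene crop shows the open fingers centred over the brown bottle: tips at about (145,215) and (238,178), cap at (193,265). The paper is clear of them, so I'll go down and grip.

```bash
python3 - <<'E'
from h import *
from rig import env
B=[.6207,.062]
env.line_to([*B,.038],feed=.12);st(env,"down")
env.command_gripper(.04,35);st(env,"grip")
z=env.observe()["tool_pos"][2]
env.line_to([*B,.20],feed=.15);st(env,"up")
snap(env,"held",[("scene",(220,110,320,230))])
print(z)
E
```

```text
down t5.39 [0.6212 0.062  0.0387] F [ 0.5  0.2 -0.3] w0.0854
grip t5.83 [0.621  0.062  0.0385] F [-1.8  0.1  5. ] w0.0473
up t7.06 [0.6202 0.062  0.1991] F [ 0.6  0.4 -2.7] w0.0470
(480, 400, 3)
0.038531522635746954
```

View pics/held.png

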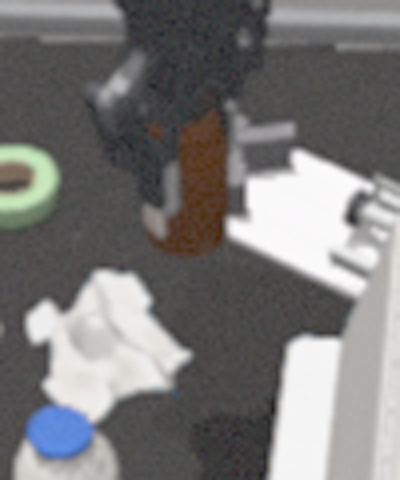

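The bottle is held upright; its base ellipse centre is at about (186,236) in the crop. I'll use that to estimate where it sits in the hand.

```bash
python3 - <<'E'
from h import *
from rig import env
for v in(233,236,239):
    b=plane("scene",(220+186/4-.4,110+v/4-.4),.1605)[:2]; d=b-[.6202,.062]; print(b.round(4),"clamp-frame offset mm",(1e3*np.array([d@CX,d@CY])).round(1))
O=ori(TH+np.pi/2)
env.line_to(g(.049,0,.20),feed=.2);st(env,"over")
p=g(.049,0,.06);env.line_to(p,feed=.15);st(env)
snap(env,"over",[("scene",(230,100,330,200)),("top",(300,150,400,270))])
E
```

```text
[0.6214 0.0667] clamp-frame offset mm [-0.2  4.8]
[0.6206 0.069 ] clamp-frame offset mm [-1.6  6.8]
[0.6199 0.0712] clamp-frame offset mm [-3.   8.8]
over t8.22 [ 0.6079 -0.1299  0.1998] F [ 0.1  0.4 -2.7] w0.0473
 t9.31 [ 0.6082 -0.1314  0.0609] F [ 0.4 -0.4 -2.5] w0.0470
(480, 800, 3)
```

View pics/over.png

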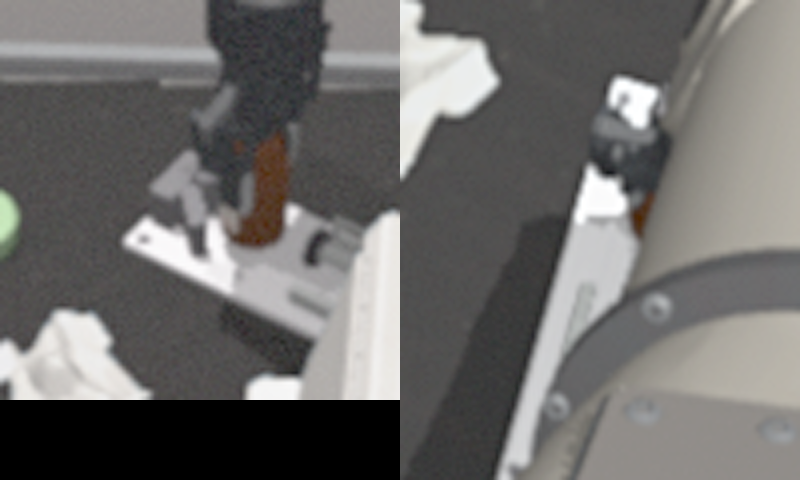

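Scene crop: the bottle base, at about (257,235), is between the V at (200,215) and the nose at (318,247), with clearance on both sides. I'll set it down.

```bash
python3 - <<'E'
from h import *
from rig import env
env.line_to(g(.050,0,.06),feed=.1)
env.line_to(g(.050,0,.0465),feed=.04);env.dwell(.2);st(env,"set")
if env.observe()["ft_force"][2]<8:
    env.command_gripper(.085,35);st(env,"open");env.dwell(.2)
    env.line_to(g(.050,0,.22),feed=.12);st(env,"up")
    env.line_to(g(-.089,0,.22),feed=.2,)
    snap(env,"placed",[("scene",(230,100,330,200)),("top",(300,150,400,270))])
E
```

```text
set t10.35 [ 0.6085 -0.1316  0.0462] F [-0.2  0.1 -2.3] w0.0475
open t10.82 [ 0.6086 -0.1315  0.0465] F [0.8 0.5 0.6] w0.0853
up t12.62 [ 0.6083 -0.1315  0.2193] F [ 0.1 -0.3 -0. ] w0.0848
(480, 800, 3)
```

View pics/placed.png

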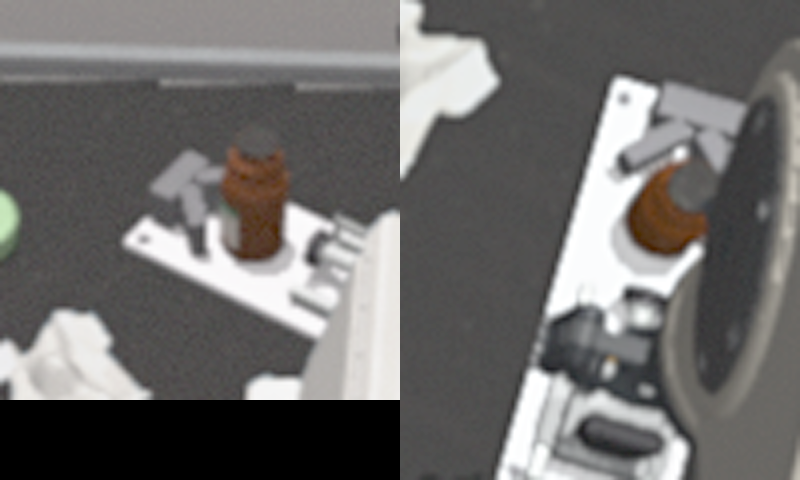

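```bash
python3 - <<'E'
from h import *
from rig import env
b=plane("top",(300+290/4-.4,150+185/4-.4),.103)[:2]-P0;print("bottle in clamp",b@CX,b@CY)
env.move_ptp(g(-.089,.001,.22),ori(TH));st(env);print(env.observe()["joint_pos"].round(2))
env.line_to(g(-.089,.001,.14),feed=.15);st(env)
snap(env,"hand",[("scene",(160,0,560,300))],2)
c=env.camera("top")["color"]
E
```

```text
bottle in clamp 0.050630310712614 0.003705615153386507
 t14.97 [ 0.4758 -0.091   0.2199] F [-0.  -0.5  0.4] w0.0850
[-0.72  0.15  0.87  2.07 -0.14  0.98 -0.07]
 t15.66 [ 0.476  -0.0913  0.1405] F [ 0.3 -0.7  0.5] w0.0856
(600, 800, 3)
```

View pics/hand.png

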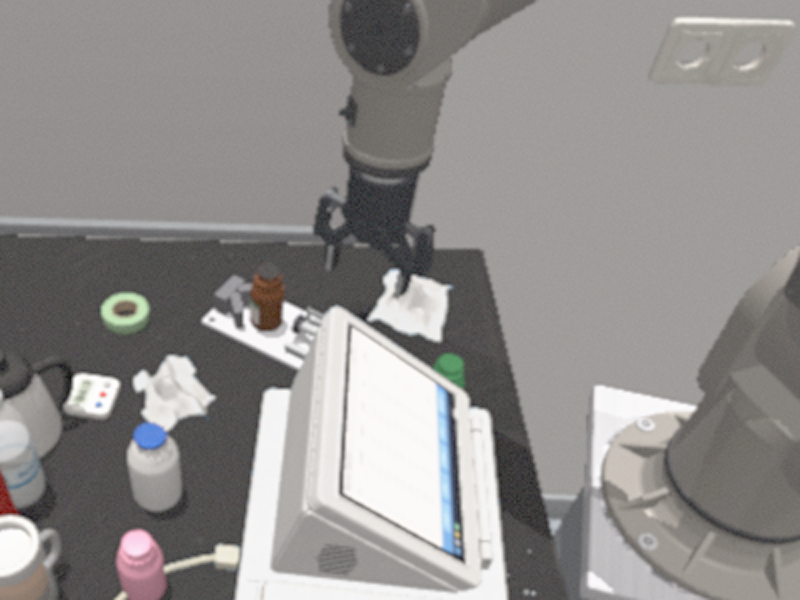

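The arm is high and clear of the screen, and the fingers straddle the handle. The bottle stands about 14 mm short of the seat and 4 mm aside, within the limits. Next I'll grasp the handle and push in stages, logging the force.

```bash
python3 - <<'E'
from h import *
from rig import env
env.line_to(g(-.089,.001,.0593),feed=.1);st(env,"down")
env.command_gripper(.005,70);env.dwell(.2);st(env,"grip")
def rd(s):
    P=[];F=[]
    for _ in range(8):
        env.dwell(.03);o=env.observe();P.append(o["tool_pos"][:2]);F.append(o["ft_force"][:2])
    p=np.mean(P,0)-P0;f=np.mean(F,0);print(s,"x %.2f mm y %.2f  Fx %.2f Fy %.2f"%(1e3*(p@CX),1e3*(p@CY),f@CX,f@CY),"t%.1f"%env.observe()["time"])
rd(0)
for s in(.012,.024,.034,.037,.039,.041,.043):
    env.line_to(g(-.089+s,.001,.0593),feed=.03);rd(s)
snap(env,"push1",[("scene",(230,100,330,200)),("top",(300,150,400,270))])
E
```

```text
down t16.72 [ 0.476  -0.0911  0.0597] F [ 0.2 -0.3  0.5] w0.0848
grip t17.57 [ 0.4758 -0.0909  0.0595] F [-1.4  1.5  6. ] w0.0132
0 x -88.89 mm y 1.06  Fx -1.52 Fy 0.55 t17.8
0.012 x -76.97 mm y 1.01  Fx -2.25 Fy 0.16 t18.6
0.024 x -65.07 mm y 0.93  Fx -2.93 Fy -0.12 t19.5
0.034 x -55.15 mm y 0.88  Fx -3.56 Fy -0.44 t20.2
0.037 x -52.18 mm y 0.87  Fx -3.55 Fy -0.81 t20.7
0.039 x -50.39 mm y 0.86  Fx -5.20 Fy -0.73 t21.2
0.041 x -48.56 mm y 0.84  Fx -6.58 Fy -0.38 t21.8
0.043 x -46.75 mm y 0.84  Fx -8.31 Fy -0.50 t22.3
(480, 800, 3)
```

View pics/push1.png

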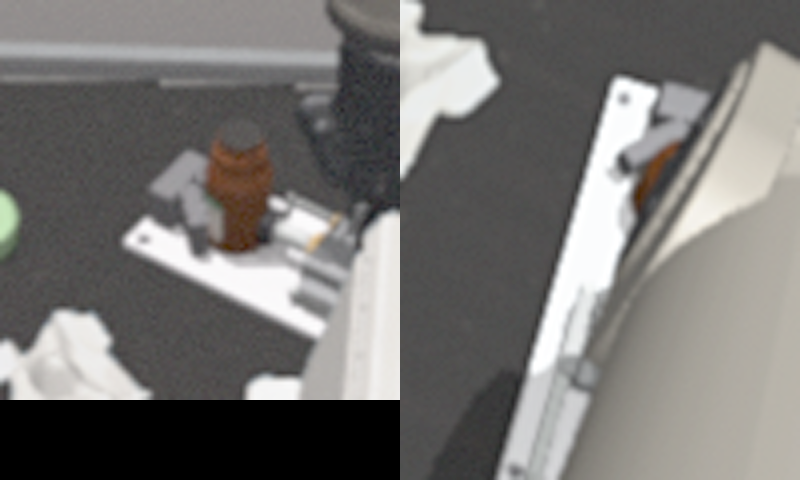

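The bottle is upright and seated against the V, in contact with the nose. The force log puts first contact at about 38.3 mm of travel. At 10 mm nose compression the measured force should be about 12.8 N, at about 48.3 mm of travel.

```bash
python3 - <<'E'
from h import *
from rig import env
def rd(s,n=14):
    P=[];F=[]
    for _ in range(n):
        env.dwell(.03);o=env.observe();P.append(o["tool_pos"][:2]);F.append(o["ft_force"][:2])
    p=np.mean(P,0)-P0;f=np.mean(F,0);x=1e3*(p@CX)+88.89;F=-f@CX
    print(s,"travel %.2f F %.2f nose(F) %.2f nose(x) %.2f"%(x,F,(F+.27-1.8-.06*x-1.4)/.7,x-38.3),"Fy %.2f"%(f@CY),"w%.4f"%o["grip_width"],"t%.1f"%o["time"])
    return x
s=.043
for s in(.046,.048):
    env.line_to(g(-.089+s,.001,.0593),feed=.02);x=rd(s)
s+=(48.3-x)*1e-3/.91
env.line_to(g(-.089+s,.001,.0593),feed=.01);rd(s,25)
snap(env,"push2",[("scene",(270,130,330,190))],8)
E
```

```text
0.046 travel 44.89 F 10.05 nose(F) 6.33 nose(x) 6.59 Fy -0.43 w0.0131 t23.1
0.048 travel 46.70 F 11.43 nose(F) 8.14 nose(x) 8.40 Fy -0.38 w0.0136 t23.9
0.04976101533045249 travel 48.30 F 12.88 nose(F) 10.07 nose(x) 10.00 Fy -0.71 w0.0135 t25.0
(480, 480, 3)
```

View pics/push2.png

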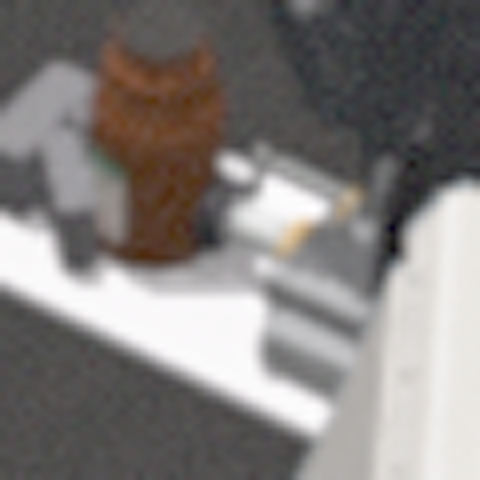

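The bottle stands seated in the V against the nose. The gripper hides the pointer, but force and travel both give 10.0 mm, so I'm handing in.

```bash
python3 - <<'E'
from rig import env
print(env.observe()["time"]);env.close_job()
E
```

```text
25.075
the job is handed in; nothing more can be done
```

I stood the small brown bottle in the clamp and let go of it. Then I pushed the black handle 48.3 mm, which presses the nose back about 10 mm, and handed in at 25 s still gripping the handle there.

**Final checks**
- **Placement:** the bottle went down about 14 mm short of the seat and 4 mm aside, within the limits. After the push the pictures show it upright and seated in the V.
- **Nose:** two estimates agree, 10.1 mm from the push force (12.9 N) and 10.0 mm from the handle travel. They are not fully independent, because I worked out the contact point for the travel figure from the force log.

**Not confirmed**
- **Pointer:** the gripper hid it, so I could not check by eye that it is midway between the ridges.
- **Bottle in the hand:** a rough picture estimate put the bottle about 5–9 mm off centre along the jaws. I disregarded it because closing the jaws centres the bottle.
- **Bystanders:** I never approached the large bottle, the tape, the timer or the look-alikes, but I did not re-measure them at the end.

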